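Set up a pipe on the test stand and snap the clip-on sensor over it

ROBOT

A 7-joint arm with a two-finger parallel gripper is mounted at the origin on a cart in front of the work surface, level with it; the furniture and walls round the work are solid. World frame = base frame: x ahead of the robot, y to its left, z up, the work surface at z = 0. Lengths are in mm, angles in rad, forces in N, time in s.
With the tool pointing down it reaches from about 400 to 900 mm from the base axis. Payload 5.6 kg.
Tool frame: the origin (TCP) lies midway between the tips of the shut fingers; the grasp point (between the pads) lies 19 mm behind it; z points along the fingers, y is the line along which they close (so a half turn about z gives the same grasp; the last joint's range is limited). The gripper opens to 92 mm and grips with 3 to 60 N. Pads are 20 mm wide; open, the fingers measure 128 mm over their backs; the gripper's body (75 mm by 189 mm) begins 69 mm behind the grasp point.
Start: joints at [1.144, 0.468, -0.012, 1.603, 0.006, 1.071, -0.056], TCP at [243.35, -602.735, 214.592] pointing down, gripper open.
Joint ranges: [-2.53, 2.53], [-0.31, 2.02], [-1.57, 1.55], [0.28, 2.44], [-1.29, 4.43], [0.15, 1.84], [-2.92, 2.92]. Speed limits (rad/s): [2.57, 2.57, 3.14, 3.14, 3.14, 3.14, 3.14].

INTERFACE

Orientations are given as a rotation vector (axis times angle).
In Python, from cell import robot, grip, kin, viewer gives the robot as it stands. Calls block until the motion is done:
- robot.movep(position, orientation): joint-space move of the TCP to a pose.
- robot.servo_line(position, feed=150, rotation=None): straight line of the TCP; rotation=None keeps the orientation; feed is the mean speed in mm/s.
- robot.goto_joints(angles): joint-space move.
- grip(opening, newtons=None): opening from 0.0 (shut) to 1.0 (fully open); newtons is the grip in N (None keeps the last); returns when the fingers have stopped.
- robot.hold(seconds).
- kin.ik(position, orientation): joint angles nearest the present ones, or None.
- robot.observe(): the state.
- viewer.read_camera(name): name is "side" or "top"; returns the picture (420x560x3 uint8, red, green, blue); there is no depth.
- viewer.camera_info(name): a dict with "camera_matrix" (3x3 intrinsics, pixels), "R" (3x3) and "t" (3): a world point X has camera coordinates R X + t. Camera axes: x right, y down, z forward; pixel columns grow to the right and rows downward; lengths in mm; the calibration is good to about 2 mm. A picture is of the moment at which its call begins. camera_info takes no time and is no camera call.
A pose or a line that the arm cannot do raises robot.IKError and nothing moves.
- robot.job_done(): hands the job in; it is judged then, once.
Trained networks look in the newest picture that a camera, given by its name, has taken for a name from the list of things; names that differ only in an ending like _2 or _b are one class to them, and where a whole thing is asked for, a point or a joint stands for the part that bears it (a point fixed in the world has none). Each returns a list of dicts, best first, with "confidence" (0 to 1); they miss things now and then, are a little off and sometimes report something else, mostly with a low value. They report only what shows in the picture. A call takes as long as a camera call. They do not tell look-alikes from the thing itself.
- viewer.silhouettes(name, camera): "mask" (420x560 bool, what is visible of it).
- viewer.pinpoint(name, camera): "at" ([x, y, z] in mm, in the coordinates of the camera as it stood for that picture, good to about 4 mm: a listed point, or the origin of a listed thing).
The state is a dict: "t": time; "joints": joint angles; "joint_velocities": joint speeds; "joint_torque": joint torques, N m; "tcp_pos": TCP position; "tcp_rot": TCP orientation; "contact_force": force on the tool from outside, world axes, zero at the start; "wrist_torque": the same for the moment, N m; "grip_width": opening from 0.0 (shut) to 1.0 (fully open); "grip_force": force on a finger pad.
Only numpy, scipy, OpenCV 4.12 (cv2) and the standard library are available. Lean on these libraries where they do the work, as an engineer would, in place of code of your own. Each camera call takes 0.05 s, during which the arm holds its last target. There are 200 camera calls.

TASK

Take the copper pipe out of its rack by lifting its front end over the lip while the rear end is still under the hood, then drawing it out endwise. Lay it in both V cradles of the test stand, sticking out about equally at either end, and then push the clip-on sensor down over the pipe, about midway between the cradles, until its spring arms snap under the pipe and the sensor sits fully home and upright. Leave the pressure gauge and the roll of tape where they are.

Things in the scene. Friction and masses are not known exactly. Their poses are not given: they have to be found in the camera images.
- pipe_mid (a point): Centre of the loose copper pipe, a round tube 22 mm in diameter and 220 mm long, 0.13 kg (may vary by a third). The point lies on the pipe's axis half-way along; its x axis runs along the pipe towards the front end (the end at the rack's lip). The pipe starts level in the rack, its axis 37 mm above the bench.
- pipe_front (a point): Centre of the pipe's front end, on its axis, 110 mm from pipe_mid. The other (rear) end starts inside the rack's hood.
- rack: Fixed grey steel pipe rack, 252 x 50 mm, base plate 8 mm. Origin: centre of its underside; x runs along the pipe to the lip (front), z up. The pipe lies 26 mm above the bench on the hood's floor (rear) and on a U rest 33 mm wide, 38 mm high at x = 78 to 90 mm. Between x = -65 and +75 mm nothing stands beside the pipe above the base plate: fingers fit there.
- rack_lip (a point): Middle of the top edge of the rack's lip, an upright plate 4 mm thick and 44 mm wide across the pipe's front end, 117 mm from the rack's origin; its top is 42 mm above the bench, 16 mm above the underside of the lying pipe.
- rack_mid (a point): Point over the rack's centre, 37 mm above the bench, where the pipe's middle lies at the start. The hood at the rear, x = -121 to -70 mm, 36 mm wide and 67 mm high, covers the pipe's last 40 mm: closed at back, 30 mm wide inside, floor 26 mm, roof underside 64 mm above the bench. The pipe can tilt about its rear end by up to 0.35 rad there; 0.17 rad clears the lip.
- stand: Fixed test stand on the bench: a dark steel base plate 180 x 70 x 10 mm with two upright aluminium V cradles 14 mm thick, centred at x = -60 and +60 mm. Origin: centre of its underside; x runs along the line from cradle to cradle, z up. The V faces slope at 45 degrees, the mouths are about 45 mm wide and reach 72 mm above the bench.
- stand_mid (a point): Point midway between the two V cradles, on the axis that a pipe lying in them has: 65 mm above the bench. Its axes are those of the stand.
- sensor_grip (a point): Grip point of the loose clip-on sensor (0.07 kg): a grey block 36 mm long (x, along its bore), 30 mm wide (y), 36 mm tall, with two thin steel spring arms under its long sides; 62 mm tall in all. It starts standing on its arm tips. The point is central in the block, 50 mm above the tips, 12 mm below the top, 24 mm above the block's underside. Grip it across 30 or 36 mm.
- sensor_bore (a point): Centre of the sensor's bore, 35 mm below sensor_grip, 15 mm above the arm tips. Snapped home it lies on the pipe's axis, the block's underside on the pipe. The smooth arms are 18 mm apart at their narrowest, 7 mm below this point, and spread over the 22 mm pipe: pushing down takes about 5 to 10 N and gives way about 7 mm above home; the arms then hold the sensor.
- gauge: Bystander: black pressure gauge lying on its back, 81 x 58 x 31 mm; origin at the centre of its underside. It and the sensor may swap places.
- tape: Bystander: black roll of tape, 58 mm across, 19 mm high; origin at the centre of its underside.
- sensor: The clip-on sensor as a whole; origin midway between its arm tips, 50 mm straight below sensor_grip.
- pipe: The pipe as a whole; origin on its underside half-way along.
There are look-alikes about, which are no part of the job. Of the things that look like the sensor, the middle-sized one is meant.

How it is judged (in metres and radians):
On the way, in this order (a step that is already met when the one before it is completed fails the run):
1. the pipe's front end is lifted clear of the lip while its rear end is still under the hood (z of pipe_front in the frame of rack above 0.055 m and x of pipe_front in the frame of rack below 0.14 m), for 0.1 s.
2. the pipe is drawn out endwise, its rear end out of the hood (x of pipe_front in the frame of rack above 0.151 m), for 0.1 s.
3. the pipe lies in both V cradles, the sensor not yet on it (x of pipe_mid in the frame of stand_mid between -0.03 and 0.03 m and y of pipe_mid in the frame of stand_mid between -0.005 and 0.005 m and z of pipe_mid in the frame of stand_mid between -0.005 and 0.005 m and angle between the x axis of pipe_mid and the x axis of stand_mid, either way round below 0.05 rad and distance between sensor_bore and pipe_mid above 0.05 m), for 0.3 s.
At the end, for the whole second after the job is handed in: Pipe in both V cradles: its middle within 30 mm of the stand's middle lengthwise, 5 mm across and in height, parallel to 0.05 rad. Sensor snapped on: bore centre within 4 mm of the pipe's axis, parallel to 0.12 rad, within 25 mm of midway, upright to 0.35 rad. Both at rest; bystanders in place (x of pipe_mid in the frame of stand_mid between -0.03 and 0.03 m and y of pipe_mid in the frame of stand_mid between -0.005 and 0.005 m and z of pipe_mid in the frame of stand_mid between -0.005 and 0.005 m and angle between the x axis of pipe_mid and the x axis of stand_mid, either way round below 0.05 rad and y of sensor_bore in the frame of pipe_mid between -0.004 and 0.004 m and z of sensor_bore in the frame of pipe_mid between -0.004 and 0.004 m and x of sensor_bore in the frame of stand_mid between -0.025 and 0.025 m and angle between the x axis of sensor_bore and the x axis of pipe_mid, either way round below 0.12 rad and angle between sensor_bore's own z axis and vertical below 0.35 rad and linear speed of each of pipe, sensor below 0.02 m/s); the robot touches nothing.
It fails at once if a bystander (gauge or tape) is pushed more than 30 mm (distance of any of gauge, tape from where it was at the start of the episode above 0.03 m).
It also fails if it takes over 58 s, if anything falls off the work surface, if the arm or the gripper's body presses on something with over 40 N, if the wrist force passes 120 N, or if a joint passes its speed limit or range.

## Working session

There is one attempt and no reset: what is moved stays moved. The work goes in short steps, each a Python script; the robot and the scene stay as the last script left them, time stands still between calls to the robot, and variables do not carry over. Pictures are saved under pics/ and viewed, at most 10 in all, crops included, and the job is handed in when it is done.

```bash
ls; mkdir -p pics
cat > h.py <<'E'
import numpy as np, cv2
from scipy.spatial.transform import Rotation as Ro
from cell import robot, grip, kin, viewer
def world(p,c):
    i=viewer.camera_info(c); return np.array(i["R"]).T@(np.array(p)-np.array(i["t"]))
def proj(X,c):
    i=viewer.camera_info(c); q=np.array(i["camera_matrix"])@(np.array(i["R"])@np.array(X,float)+np.array(i["t"])); return q[:2]/q[2]
def ray(u,v,z,c):
    i=viewer.camera_info(c); R=np.array(i["R"]); o=-R.T@np.array(i["t"])
    d=R.T@np.linalg.inv(np.array(i["camera_matrix"]))@np.array([u,v,1.]); return o+d*(z-o[2])/d[2]
def snap(c,name=None):
    im=viewer.read_camera(c)
    if name: cv2.imwrite("pics/"+name,im[:,:,::-1])
    return im
def pin(n,c): return [(np.round(world(d["at"],c),1).tolist(),round(d["confidence"],2)) for d in viewer.pinpoint(n,c)]
E
python3 - <<'E'
from h import *
a=snap("top","top0.png"); b=snap("side","side0.png")
for c in ("top","side"):
    i=viewer.camera_info(c); print(c,"cam at",-np.array(i["R"]).T@i["t"])
    for n in ("pipe_mid","pipe_front","rack","rack_lip","stand_mid","sensor_grip","sensor_bore","gauge","tape"):
        print(n,pin(n,c))
o=robot.observe(); print(o)
E
```

```text
pics
top cam at [ 305.42852961 -195.58331679 1125.26596573]
pipe_mid [([506.5, -435.1, 38.5], 0.82)]
pipe_front [([399.6, -424.9, 37.4], 0.73), ([506.5, -435.6, 26.3], 0.22)]
rack [([504.9, -435.5, 1.0], 0.83), ([736.5, -64.3, -1.9], 0.67)]
rack_lip [([393.0, -426.7, 39.7], 0.96)]
stand_mid [([637.6, -175.3, 65.2], 0.75), ([532.3, 37.1, 14.3], 0.53)]
sensor_grip [([270.4, -213.9, 74.5], 0.84), ([536.1, 33.5, 47.6], 0.74), ([593.9, -24.6, 40.6], 0.47)]
sensor_bore [([278.8, -217.2, 20.9], 0.92), ([532.6, 37.4, 15.7], 0.76), ([595.1, -29.3, 9.4], 0.48)]
gauge [([425.8, 88.4, 1.3], 0.85)]
tape [([731.7, -65.1, -5.1], 0.71), ([533.1, 33.6, 50.8], 0.71), ([427.2, 86.3, 2.6], 0.29)]
side cam at [131.88607006 679.39182585 656.59444816]
pipe_mid [([505.6, -434.2, 38.7], 0.86)]
pipe_front [([397.9, -425.9, 39.8], 0.62)]
rack [([503.1, -435.4, -0.3], 0.78)]
rack_lip [([392.0, -423.3, 42.7], 0.73)]
stand_mid [([632.8, -172.6, 64.3], 0.61)]
sensor_grip [([531.4, 36.2, 49.6], 0.92), ([274.0, -218.7, 73.6], 0.7), ([590.4, -25.0, 30.8], 0.68), ([506.8, -438.2, 21.7], 0.28)]
sensor_bore [([597.3, -24.0, 10.0], 0.87), ([533.2, 37.3, 15.2], 0.8)]
gauge [([427.2, 88.9, -1.6], 0.65)]
tape [([734.7, -63.8, 1.8], 0.74)]
{'t': 1.0, 'joints': array([ 1.14399838,  0.46749595, -0.01158413,  1.60266904,  0.005969  ,
        1.0713911 , -0.05632517]), 'joint_velocities': array([ 0.00026028, -0.00157667, -0.00070255,  0.00026886, -0.00083495,
        0.00027085, -0.00101967]), 'joint_torque': array([-2.64795835e-04, -5.20433414e+01, -1.28227106e-02, -2.44065160e+01,
       -5.67635929e-02,  1.13580874e-02,  2.05725297e-05]), 'tcp_pos': array([ 243.35914789, -602.75357631,  214.60781773]), 'tcp_rot': array([ 3.08389035e+00,  5.98967222e-01, -2.85642848e-06]), 'contact_force': array([-0.65368174,  0.70402695, -0.15963353]), 'wrist_torque': array([-0.01886981, -0.02450468,  0.00154064]), 'grip_force': 0.0, 'grip_width': 1.0034326653461632}
```

View pics/top0.png

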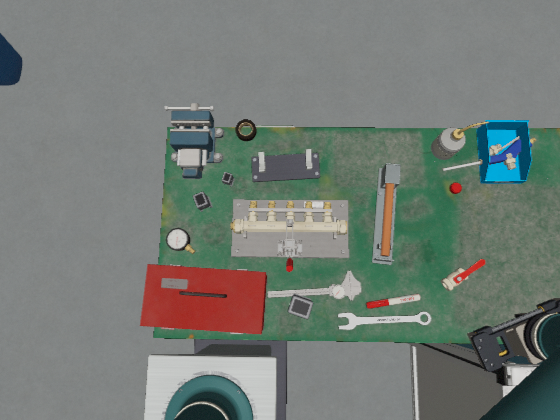

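View pics/side0.png

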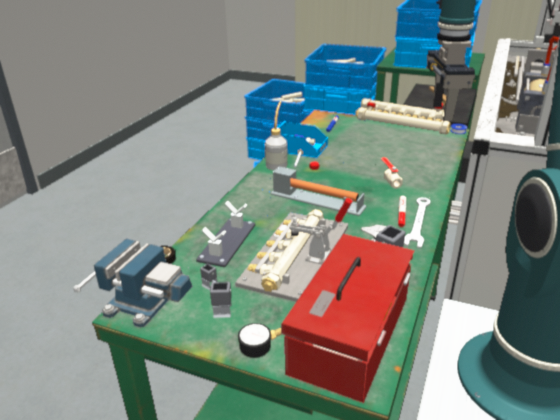

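The top view shows the pipe near (387,218) with the hood at (388,175), and the stand near (285,165). There are three sensor look-alikes: large at (300,307), middle at (201,200) and small at (228,178). The middle one is at about (533,36) in world coordinates. In the side view the middle sensor is at (220,297) and the gauge at (254,340). Next I fit the yaws.

```bash
cat > fit.py <<'E'
from h import *
from scipy.optimize import minimize
def box(cx,cy,z0,z1,lx,ly): return np.array([[cx+a*lx/2,cy+b*ly/2,z] for a in(-1,1) for b in(-1,1) for z in(z0,z1)])
STAND=[box(0,0,0,10,180,70),box(-60,0,10,72,14,50),box(60,0,10,72,14,50)]
STB=[box(0,0,0,10,180,70)]
SENS=[box(0,0,26,62,36,30),box(0,12,0,30,30,4),box(0,-12,0,30,30,4)]
S=4
def render(parts,x,y,a,c):
    m=np.zeros((420*S,560*S),np.uint8); R=Ro.from_euler("z",a).as_matrix()
    for P in parts:
        q=np.array([proj(R@p+[x,y,0],c) for p in P]); h=cv2.convexHull(((q+.5)*S-.5).round().astype(np.int32)); cv2.fillConvexPoly(m,h,1)
    return m
def fit(parts,masks,x0,yaws):
    big={c:cv2.resize(m.astype(np.uint8),None,fx=S,fy=S,interpolation=cv2.INTER_NEAREST) for c,m in masks.items()}
    def cost(p):
        k=0
        for c,m in big.items():
            r=render(parts,p[0],p[1],p[2]/50,c); k+=1-(r&m).sum()/(r|m).sum()
        return k
    out=[]
    for a in yaws:
        s=np.array([[x0[0],x0[1],a*50]]*4)+np.array([[0,0,0],[8,0,0],[0,8,0],[0,0,10]])
        r=minimize(cost,s[0],method="Nelder-Mead",options=dict(initial_simplex=s,xatol=.1,fatol=1e-4,maxfev=150)); out.append((round(r.fun,3),np.round(r.x[:2],1),round(r.x[2]/50,3)))
    return sorted(out,key=lambda t:t[0])
def sil(n,c,near):
    L=[d for d in viewer.silhouettes(n,c) if d["mask"].sum()>10]
    f=lambda d:np.linalg.norm(np.argwhere(d["mask"]).mean(0)[::-1]-proj(near,c))
    return min(L,key=f)["mask"]
E
python3 - <<'E'
from fit import *
ims={c:snap(c) for c in("top","side")}
for c in ims:
    m=sil("pipe",c,[490,-433,37]); v=np.argwhere(m)[:,::-1].astype(np.float32)
    W=np.array([ray(*p,37,c)[:2] for p in v]).astype(np.float32)
    vx,vy,x,y=cv2.fitLine(W,cv2.DIST_HUBER,0,.01,.01).ravel(); t=(W-[x,y])@[vx,vy]
    print("pipe",c,len(v),vx,vy,x,y,t.min(),t.max(),"y at x=505:",y+vy/vx*(505-x))
ms={c:sil("stand",c,[635,-174,30]) for c in ims}; print([m.sum() for m in ms.values()])
print("stand",fit(STAND,ms,[635,-174],[1.4,1.6,1.8]))
for c in ms: print(c,fit(STAND,{c:ms[c]},[635,-174],[1.6]))
ss={c:sil("sensor",c,[533,36,35]) for c in ims}; print([m.sum() for m in ss.values()])
print("sensor",fit(SENS,ss,[533,36],[0,.5,1,1.5,2,2.6]))
a=[]
for c,p,w in(("top",[533,36,35],25),("side",[533,36,35],36),("top",[635,-174,30],50),("side",[635,-174,30],50)):
    u,v=proj(p,c).astype(int); a.append(cv2.resize(ims[c][max(0,v-w):v+w,u-w:u+w],(390,290) if 0 else (290,290),interpolation=cv2.INTER_CUBIC))
cv2.imwrite("pics/c1.png",np.vstack([np.hstack(a[:2]),np.hstack(a[2:])])[:,:,::-1])
E
```

```text
pipe top 689 0.99522585 -0.09759894 491.23505 -433.95267 -94.50293 95.64249 y at x=505: -435.30255
pipe side 493 0.9953286 -0.096545264 489.2157 -434.37018 -91.043015 98.07472 y at x=505: -435.90125
[np.int64(1784), np.int64(1803)]Traceback (most recent call last):
  File "<stdin>", line 9, in <module>
  File "fit.py", line 23, in fit
    r=minimize(cost,s[0],method="Nelder-Mead",options=dict(initial_simplex=s,xatol=.1,fatol=1e-4,maxfev=150)); out.append((round(r.fun,3),np.round(r.x[:2],1),round(r.x[2]/50,3)))
    res = _minimize_neldermead(fun, x0, args, callback, bounds=bounds,
                               **options)
    fxr = func(xr)
    fx = function(np.copy(x), *(wrapper_args + args))
  File "fit.py", line 18, in cost
    r=render(parts,p[0],p[1],p[2]/50,c); k+=1-(r&m).sum()/(r|m).sum()
  File "fit.py", line 11, in render
    q=np.array([proj(R@p+[x,y,0],c) for p in P]); h=cv2.convexHull(((q+.5)*S-.5).round().astype(np.int32)); cv2.fillConvexPoly(m,h,1)
                ~~~~^^^^^^^^^^^^^^^
  File "h.py", line 7, in proj
    i=viewer.camera_info(c); q=np.array(i["camera_matrix"])@(np.array(i["R"])@np.array(X,float)+np.array(i["t"])); return q[:2]/q[2]
ValueError: time passes only in moves, steps and waits
```

```bash
sed -i 's/viewer.camera_info(c)/info(c)/; s/^def world/import functools\n@functools.cache\ndef info(c): return viewer.camera_info(c)\ndef world/' h.py; sed -i '0,/def info(c): return info(c)/s//def info(c): return viewer.camera_info(c)/' h.py; grep -n info h.py | head -4
python3 - <<'E'
from fit import *
ims={c:snap(c) for c in("top","side")}
ms={c:sil("stand",c,[635,-174,30]) for c in ims}; ss={c:sil("sensor",c,[533,36,35]) for c in ims}
print(pin("stand_mid","top"),pin("stand_mid","side"))
a=[]
for c,p,w in(("top",[533,36,35],25),("side",[533,36,35],36),("top",[635,-174,30],50),("side",[635,-174,30],50)):
    u,v=proj(p,c).astype(int); a.append(cv2.resize(ims[c][max(0,v-w):v+w,u-w:u+w],(290,290),interpolation=cv2.INTER_CUBIC))
cv2.imwrite("pics/c1.png",np.vstack([np.hstack(a[:2]),np.hstack(a[2:])])[:,:,::-1])
print("stand",fit(STAND,ms,[635,-174],[1.4,1.6,1.8]))
for c in ms: print(c,fit(STAND,{c:ms[c]},[635,-174],[1.6]))
print([m.sum() for m in ss.values()])
print("sensor",fit(SENS,ss,[533,36],[0,.5,1,1.5,2,2.6]))
E
```

```text
6:def info(c): return viewer.camera_info(c)
8:    i=info(c); return np.array(i["R"]).T@(np.array(p)-np.array(i["t"]))
10:    i=info(c); q=np.array(i["camera_matrix"])@(np.array(i["R"])@np.array(X,float)+np.array(i["t"])); return q[:2]/q[2]
12:    i=info(c); R=np.array(i["R"]); o=-R.T@np.array(i["t"])
[([636.5, -176.8, 64.9], 0.94), ([505.7, -439.7, 36.5], 0.3)] [([639.0, -173.3, 62.2], 0.86), ([391.6, -427.8, 39.4], 0.32), ([508.6, -433.5, 41.5], 0.21)]
stand [(np.float64(0.281), array([ 634.4, -176.1]), np.float64(1.65)), (np.float64(0.283), array([ 634.8, -176.2]), np.float64(1.656)), (np.float64(0.283), array([ 634.7, -176.9]), np.float64(1.657))]
top [(np.float64(0.041), array([ 634.3, -175.9]), np.float64(1.644))]
side [(np.float64(0.233), array([ 634. , -179.1]), np.float64(1.664))]
[np.int64(215), np.int64(670)]
sensor [(np.float64(0.239), array([532.8,  36. ]), np.float64(0.448)), (np.float64(0.241), array([532.4,  36.1]), np.float64(0.436)), (np.float64(0.241), array([532.3,  36.4]), np.float64(0.463)), (np.float64(0.425), array([533.3,  36. ]), np.float64(1.845)), (np.float64(0.428), array([532.9,  36.4]), np.float64(1.863)), (np.float64(0.447), array([533.5,  37.9]), np.float64(2.349))]
```

View pics/c1.png

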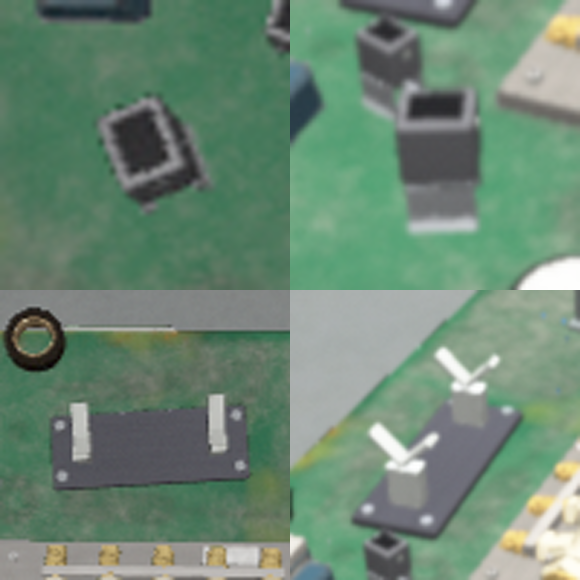

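The crops show the stand square to the fit (yaw about 1.645). The sensor's long side points up-left in the top view (yaw about 0.445), and its arm face is visible from the side camera. Both agree with the fits. I'll check IK, then grasp the pipe.

```bash
cat >> h.py <<'E'
PM=np.array([505.5,-435.5,37.]); AP=-0.0973; XR=np.array([-np.cos(AP),-np.sin(AP),0]); YR=np.cross([0,0,1],XR)
ST=np.array([635.3,-175.3,65.]); SS=np.array([532.8,36.2,50.]); AS=.445
def down(a): return Ro.from_euler("z",a)*Ro.from_euler("x",np.pi)
def tcp(g,R): return np.array(g)+19*R.apply([0,0,1])
def tilted(th,pull=0,up=0):
    T=Ro.from_rotvec(-YR*th); P=PM-110*XR-[0,0,11]
    g=P+T.apply(PM-P)+T.apply(XR)*pull+np.array([0,0,up]); R=T*down(AP+TURN); return tcp(g,R),R.as_rotvec()
TURN=0
E
python3 - <<'E'
import h
from h import *
def show(n,g,R):
    q=kin.ik(tcp(g,R),R.as_rotvec()); print(n,None if q is None else np.round(q,2))
for k in(0,np.pi,-np.pi):
    show("pipe %.1f"%k,PM,down(AP+k)); show("hi",PM+[0,0,200],down(AP+k))
    h.TURN=k; p,r=tilted(.22,70,2); q=kin.ik(p,r); print("tilt",None if q is None else np.round(q,2))
for a in(1.645,-1.497):
    show("stand %.1f"%a,ST,down(a)); show("hi",ST+[0,0,180],down(a))
for a in(.445,.445-np.pi,.445+np.pi): show("sens %.1f"%a,SS,down(a)); show("hi",SS+[0,0,150],down(a))
print(robot.observe()["t"])
E
```

```text
pipe 0.0 [ 0.65  0.73  0.02  1.67 -0.02  0.74 -0.99]
hi [ 0.65  0.49  0.01  1.55 -0.    1.09 -1.  ]
tilt [ 0.61  0.69  0.07  1.65  0.09  0.99 -1.06]
pipe 3.1 [ 1.04  0.81 -0.55  1.64  0.53  0.84  1.74]
hi [ 1.08  0.58 -0.62  1.52  0.36  1.15  1.87]
tilt [ 1.03  0.77 -0.54  1.62  0.53  1.1   1.75]
pipe -3.1 [ 1.04  0.81 -0.55  1.64  0.53  0.84  1.74]
hi [ 1.08  0.58 -0.62  1.52  0.36  1.15  1.87]
tilt [ 1.03  0.77 -0.54  1.62  0.53  1.1   1.75]
stand 1.6 [ 0.52  0.73 -0.42  1.66  0.38  0.83  0.  ]
hi [ 0.55  0.53 -0.47  1.54  0.25  1.13  0.1 ]
stand -1.5 [ 0.06  0.68  0.22  1.7  -0.2   0.78 -2.69]
hi [ 0.13  0.47  0.13  1.57 -0.06  1.1  -2.8 ]
sens 0.4 [ 0.14  0.57 -0.33  1.99  0.31  0.63 -1.52]
hi [ 0.3   0.37 -0.53  1.89  0.23  0.94 -1.46]
sens -2.7 [ 0.68  0.91 -1.12  1.96  1.02  0.99  1.07]
hi [ 0.8   0.74 -1.32  1.87  0.78  1.19  1.23]
sens 3.6 [ 0.68  0.91 -1.12  1.96  1.02  0.99  1.07]
hi [ 0.8   0.74 -1.32  1.87  0.78  1.19  1.23]
1.7
```

Run:
```python
from h import *
R=down(AP); r=R.as_rotvec()
grip(0.7)
robot.movep(tcp(PM+[0,0,90],R),r)
robot.servo_line(tcp(PM,R),200)
grip(0,40); o=robot.observe(); print("grip",o["grip_width"],o["grip_force"],o["contact_force"],o["tcp_pos"],o["t"])
for th,up in((.1,1),(.22,2)):
    p,q=tilted(th,0,up); robot.servo_line(p,80,rotation=q); print(robot.observe()["contact_force"])
robot.hold(.3)
im=snap("side","s1.png"); print(pin("pipe_front","side"),pin("pipe_mid","side"),robot.observe()["t"])
cv2.imwrite("pics/s1.png",cv2.resize(im[120:260,240:440],(800,560))[:,:,::-1])
```

```text
grip 0.2246835762394 40.00063955783844 [-0.22592722  0.67945194  1.77511899] [ 505.61828726 -435.51860957   18.19824829] 4.8417
[-0.08588237  0.76547391 -1.2016503 ]
[ 0.39055378 -0.56877695 -1.34319598]
[([407.7, -430.6, 86.6], 0.83)] [([510.7, -436.4, 63.6], 0.93)] 5.9167
```

View pics/s1.png

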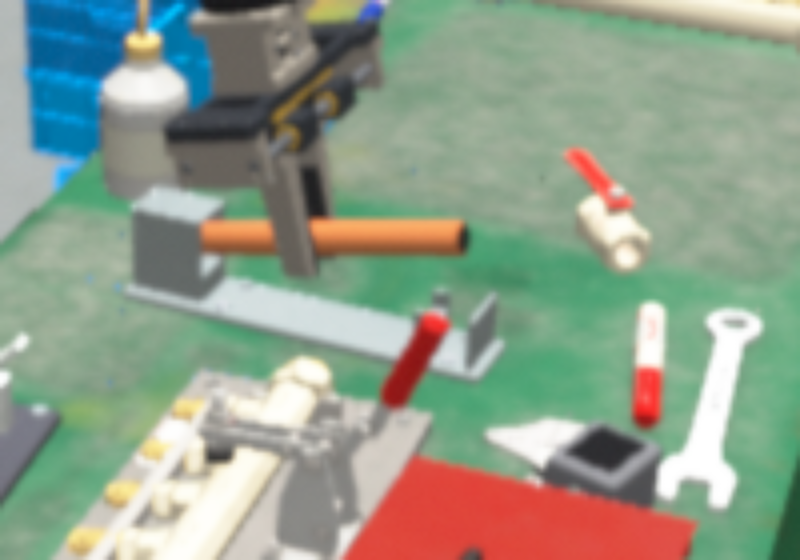

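The tilted pipe's front end is clear of the lip and its rear is still in the hood (about (205,235) in the crop). Now I draw it out and carry it to the stand.

Run:
```python
from h import *
p,q=tilted(.22,75,2); robot.servo_line(p,120,rotation=q); robot.hold(.15)
R=down(AP); g=PM+75*XR
robot.servo_line(tcp(g+[0,0,190],R),250,rotation=R.as_rotvec())
R=down(1.645)
robot.movep(tcp(ST+[0,0,150],R),R.as_rotvec())
robot.servo_line(tcp(ST+[0,0,40],R),200); robot.hold(.2)
for c in("top","side"):
    snap(c,"p_%s.png"%c); print(c,pin("pipe_mid",c),pin("pipe_front",c),pin("stand_mid",c))
o=robot.observe(); print(o["t"],o["tcp_pos"],o["contact_force"],o["grip_width"])
a=[]
for c,w in(("top",50),("side",60)):
    u,v=proj(ST,c).astype(int); a.append(cv2.resize(cv2.imread("pics/p_%s.png"%c)[max(0,v-w):v+w,u-w:u+w],(400,400),interpolation=cv2.INTER_CUBIC))
cv2.imwrite("pics/c2.png",np.hstack(a))
```

```text
top [] [([642.1, -281.1, 108.2], 0.49)] []
side [([634.1, -167.3, 107.8], 0.61)] [([640.0, -284.9, 108.3], 0.85)] [([635.5, -174.3, 64.2], 0.65)]
10.1167 [ 635.31386776 -175.31451794   86.0800554 ] [-1.00167936 -0.23664131 -2.92055054] 0.22896996214567356
```

View pics/c2.png

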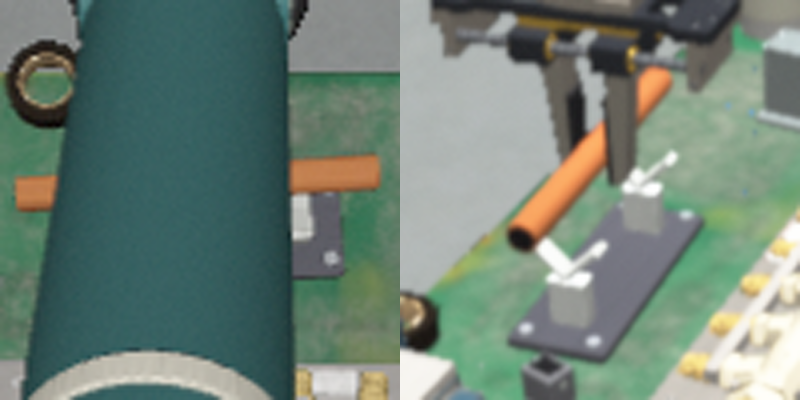

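The pipe is parallel to the stand and above both V's. Next I lower it, watching the force.

Run:
```python
from h import *
R=down(1.645)
robot.servo_line(tcp(ST+[0,0,6],R),150)
for dz in(4,2,1,0):
    robot.servo_line(tcp(ST+[0,0,dz],R),20); f=robot.observe()["contact_force"]; print(dz,f.round(1))
    if abs(f+[0,0,2.9])[2]>8 or np.hypot(*f[:2])>8: break
grip(0.34); robot.hold(.2); grip(.5)
robot.servo_line(tcp(ST+[0,0,130],R),300)
R=down(AS)
robot.movep(tcp(SS+[0,0,100],R),R.as_rotvec())
for c in("top","side"):
    snap(c,"q_%s.png"%c); print(c,pin("pipe_mid",c),pin("pipe_front",c))
    a=viewer.silhouettes("pipe",c); m=max(a,key=lambda d:d["confidence"])["mask"] if a else None
    if m is not None:
        W=np.array([ray(*p,65,c)[:2] for p in np.argwhere(m)[:,::-1]]).astype(np.float32); vx,vy,x,y=cv2.fitLine(W,cv2.DIST_HUBER,0,.01,.01).ravel(); t=(W-[x,y])@[vx,vy]
        if vy<0: vx,vy,t=-vx,-vy,-t
        e=np.array([x,y])+(t.max()+t.min())/2*np.array([vx,vy]); print("yaw",np.arctan2(vy,vx),"mid",e,"len",np.ptp(t))
o=robot.observe(); print(o["t"],o["tcp_pos"])
a=[]
for c,w in(("top",50),("side",60)):
    u,v=proj(ST,c).astype(int); a.append(cv2.resize(cv2.imread("pics/q_%s.png"%c)[max(0,v-w):v+w,u-w:u+w],(400,400),interpolation=cv2.INTER_CUBIC))
cv2.imwrite("pics/c3.png",np.hstack(a))
```

```text
4 [ 0.   0.9 -1.6]
2 [ 0.4 -1.1 -0.7]
1 [-2.   0.1  1.9]
0 [-3.4 -0.2  7.2]
top [([631.8, -171.9, 66.5], 0.78)] [([637.9, -283.3, 68.0], 0.84)]
yaw 1.6407576 mid [ 633.2923 -171.1601] len 218.61252
side [([634.1, -166.8, 70.1], 0.78), ([505.9, -432.4, 1.6], 0.56)] [([638.7, -285.6, 66.4], 0.69)]
yaw 1.6383013 mid [ 633.3979  -174.00273] len 246.035
14.7583 [532.91671105  35.93833625 131.00367325]
```

View pics/c3.png

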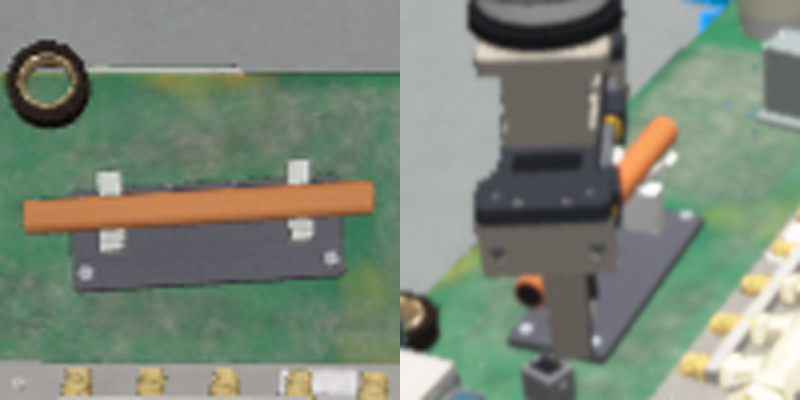

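The pipe lies in both V's and is well centred. It overhangs about equally, and its axis is at x≈633.4 and yaw≈1.64. Next is the sensor.

Run:
```python
from h import *
R=down(AS)
robot.servo_line(tcp(SS,R),150); print(robot.observe()["contact_force"].round(1))
grip(0,30); o=robot.observe(); print("grip",o["grip_width"]*92,o["grip_force"],o["contact_force"].round(1))
robot.servo_line(tcp(SS+[0,0,130],R),250)
P=np.array([633.4,-174.5,65.]); R=down(1.64)
robot.movep(tcp(P+[0,0,35+80],R),R.as_rotvec())
robot.servo_line(tcp(P+[0,0,35+32],R),200); robot.hold(.2)
for c in("top","side"):
    snap(c,"r_%s.png"%c); print(c,pin("sensor_bore",c),pin("sensor_grip",c))
o=robot.observe(); print(o["t"],o["tcp_pos"],o["contact_force"].round(1),o["wrist_torque"].round(2),o["grip_width"]*92)
u,v=proj(P+[0,0,35],"side").astype(int); w=50
cv2.imwrite("pics/c4.png",cv2.resize(cv2.imread("pics/r_side.png")[v-w:v+w,u-w:u+w],(600,600),interpolation=cv2.INTER_CUBIC))
```

```text
[-0.8  0.5  0.2]
grip 29.88430719388598 29.80265736579895 [-0.6  0.1  2.7]
top [([594.2, -31.9, 8.0], 0.53), ([426.2, 87.3, 4.5], 0.4)] [([507.7, -437.2, 36.6], 0.49), ([597.3, -22.2, 39.6], 0.48)]
side [([632.4, -177.1, 91.2], 0.55)] [([631.0, -174.9, 131.7], 0.92), ([275.6, -219.1, 72.0], 0.8), ([594.6, -26.1, 32.8], 0.65)]
18.825 [ 633.53590519 -174.58465643  113.39545246] [ 0.2  0.3 -1. ] [-0.09 -0.11 -0.01] 30.1655494343937
```

View pics/c4.png

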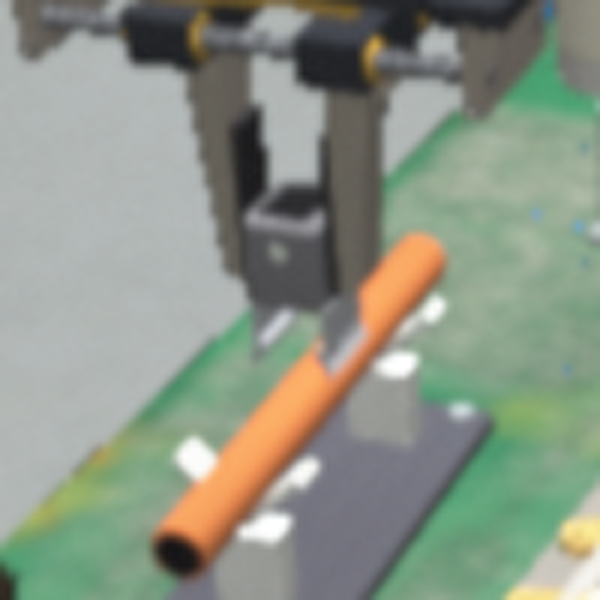

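The grip width of 30 mm confirms the middle sensor, with the bore along the pipe and the arms astride it. Pushing down in steps.

Run:
```python
from h import *
P=np.array([633.4,-174.5,65.]); R=down(1.64)
grip(0,45)
for dz in(20,15,12,10,8,6,4,2,1,0,-1,-2):
    robot.servo_line(tcp(P+[0,0,35+dz],R),50); o=robot.observe(); f=o["contact_force"]; print(dz,f.round(1),round(o["tcp_pos"][2]-81,1))
    if f[2]>25 or (dz<3 and f[2]>14): break
snap("side","t_side.png"); print(pin("sensor_bore","side"),pin("sensor_grip","side"),o["t"],o["grip_width"]*92)
```

```text
20 [ 0.1 -0.  -1.3] 19.3
15 [ 0.8  0.8 -0.4] 15.0
12 [ 1.7 -0.5  1.2] 12.4
10 [ 1.3 -0.2  4.4] 10.6
8 [ 2.9 -0.  -0.9] 7.8
6 [-0.6  0.  -3.4] 4.8
4 [ 0.1 -0.5 -2.7] 3.2
2 [ 0.3  0.3 -2.9] 1.9
1 [0.8 0.8 0.5] 1.3
0 [-0.2  0.1  5.4] 1.0
-1 [-1.9  0.1 10.6] 0.9
-2 [-4.2  0.3 17. ] 0.8
[([634.2, -176.1, 64.7], 0.77), ([597.2, -25.2, 10.8], 0.54)] [([632.8, -171.6, 97.7], 0.86), ([590.6, -23.4, 29.7], 0.84), ([273.2, -220.7, 71.5], 0.6)] 22.1833 29.72165170002489
```

It snapped at about 8 mm and is now bottomed on the pipe. I'll relax, release, retreat and check.

Run:
```python
from h import *
P=np.array([633.4,-174.5,65.]); R=down(1.64)
robot.servo_line(tcp(P+[0,0,35.5],R),30)
grip(0.42); robot.hold(.2); grip(.55)
robot.servo_line(tcp(P+[0,0,150],R),200)
R2=down(AP); robot.movep(tcp(PM+[0,0,220],R2),R2.as_rotvec()); robot.hold(.5)
for c in("top","side"):
    snap(c,"u_%s.png"%c); print(c,pin("sensor_bore",c),pin("sensor_grip",c),pin("pipe_mid",c),pin("gauge",c),pin("tape",c))
print(robot.observe()["t"])
a=[]
for c,w in(("top",45),("side",50)):
    u,v=proj(P+[0,0,15],c).astype(int); a.append(cv2.resize(cv2.imread("pics/u_%s.png"%c)[max(0,v-w):v+w,u-w:u+w],(400,400),interpolation=cv2.INTER_CUBIC))
cv2.imwrite("pics/c5.png",np.hstack(a))
```

```text
top [([634.8, -175.9, 66.4], 0.8), ([277.9, -216.6, 24.9], 0.6), ([596.7, -28.2, 9.3], 0.52)] [([274.2, -212.7, 72.5], 0.7), ([595.7, -26.8, 40.2], 0.69), ([636.0, -177.8, 97.6], 0.67)] [([635.5, -172.9, 65.2], 0.79), ([735.1, -66.5, -1.7], 0.53)] [([424.1, 87.4, 2.8], 0.66)] [([733.2, -64.6, -4.8], 0.55), ([634.4, -176.1, 65.8], 0.33), ([507.1, -435.3, 35.5], 0.15)]
side [([595.0, -27.1, 10.1], 0.78), ([633.7, -178.4, 60.8], 0.77)] [([274.6, -220.0, 71.6], 0.83), ([593.0, -26.8, 32.9], 0.81), ([634.2, -176.0, 101.8], 0.62)] [([632.9, -168.6, 69.0], 0.65)] [([426.4, 84.8, -2.2], 0.93)] [([731.4, -65.9, 1.3], 0.7)]
26.4583
```

View pics/c5.png

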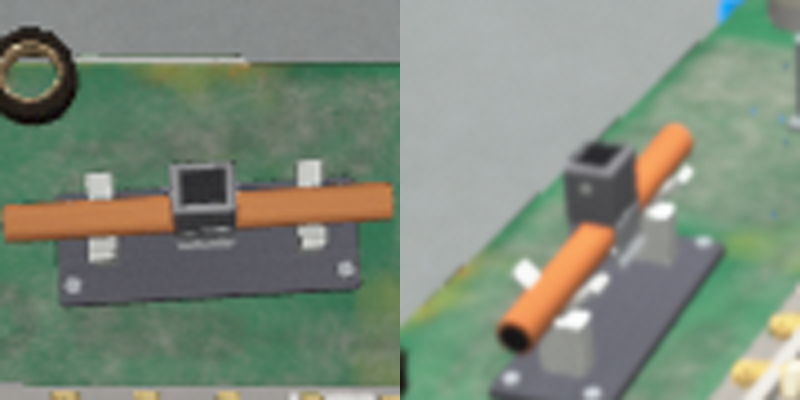

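The sensor sits upright and home on the pipe, midway between the cradles. The pipe is in both V's, and the gauge and tape haven't moved.

```bash
python3 -c "
from h import *
print(robot.job_done())"
```

```text
the job is handed in; nothing more can be done
None
```

I handed the job in after about 26.5 s of the 58 s limit, with no verdict returned: the last pictures show the pipe in both V cradles, the sensor snapped on upright about midway, and the gauge and tape where they were.

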